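# Put the flux tin away under a spring-closed flap

### The job

Put the flux tin away in its dust-proof keeper by pushing only: press the keeper's long side bar down with one fingertip and hold it down so that the spring-closed flap stays up, and with the other fingertip push the tin along the lane until all of it is behind the flap. Then draw back out of the mouth and let the bar up so that the flap closes behind the tin. Do not pinch, lift or tip the tin, push gently, and leave the other things on the bench where they are.

Things in the scene. Friction and masses are not known exactly. Their poses are not given: they have to be found in the camera images.
- keeper: Low grey sheet-metal box with an open lane in front, on one thin base plate (295 x 146 x 3 mm) fixed to the bench. Origin: on the bench, under the foot of the shut flap, mid-lane. x points along the lane into the box (pushing direction), y across it to the side with the bar, z up. All mm below are in this frame. Side walls from x = 0 on, 4 mm thick, top z = 29.5.
- lane (a point): Middle of the lane's front end, on its floor (x = -165, y = 0, z = 3). The lane is 59 mm wide (y -29.5 to 29.5) between the rails, 63 mm wide inside the box (from x = 0), and ends at the back wall at x = 122. Polished, slippery (friction about 0.2). Its rails in front of the flap are 4 mm thick, top z = 13.5.
- roof_edge (a point): Middle of the hinge rod at the roof's front edge (x = 41, z = 34; rod top 38 mm, roof top 33.5 mm). Between x = 0 and 36 mm the lane is open from above while the flap is up, so an upright fingertip can push there. On the bar's side stands a gear housing (x 38 to 113, y 36 to 72, top z = 39).
- bar_top (a point): Centre of the top of the side bar: ribbed steel bar parallel to the lane, 194 mm long (x -162 to 32), 28 mm wide (y 38 to 66, centre line 52 mm from the lane's). Its top is at z = 28 at rest, 10 fully down. It moves straight down, level wherever it is pressed, and never sideways: a fingertip can slide along it while holding it down. Flap up enough from z = 14 down.
- bar (a joint): Downward travel of the side bar in m: 0 at rest, 0.018 fully down. A spring pushes it up with about 3.5 N at the top and 7 N at the bottom, more while moving. It is geared to the flap: 152 rad per m of travel.
- flap (a joint): Angle of the flap in rad: 0 shut, about 2.75 flipped up and back over the roof (bar fully down). It is moved by the bar alone; pushing the tin against the shut flap does not open it. Above 2.0 rad it is clear of the tin and of an upright fingertip.
- flap_edge (a point): Middle of the lower edge of the flap's front lip. The flap is an aluminium angle 60 mm wide: lip 3 mm thick (x 1 to 4) down to z = 4.5, and a top plate 40 mm long back to the hinge, its underside at z = 31. Swinging up and back it reaches at most 10 mm in front of x = 0 and 85 mm above the bench.
- tin: White round flux tin with a lid, lid 52 mm and body 50 mm in diameter, 22 mm high, about 50 to 105 g, standing loose on the lane floor in front of the flap. Origin: centre of its underside (z = 3 mm); z up. It is wholly behind the flap when its origin is more than 31 mm past the keeper's origin along the keeper's x; beyond that it has some 60 mm of free room.
- tape: Bystander: roll of blue tape lying flat, 72 mm diameter, 19 mm high, beside the keeper on the side without the bar. Origin: centre of its underside.
- driver: Bystander: small screwdriver, 151 mm long along its y, 17 mm thick, lying beyond the bar. Origin: under its middle.
- cutters: Bystander: side cutters with blue handles, 108 mm long along y, 11 mm thick. Origin: under the middle.
- pliers: Bystander: pliers with yellow handles, 124 mm long along y, 11 mm thick. Origin: under the middle.
- marker: Bystander: white marker pen with black cap, 126 mm long along y, 14 mm thick. Origin: under the middle.
There are look-alikes about, which are no part of the job. Of the things that look like the tin, take the one that is farthest to the robot's left at the start.

How it is judged:
By the outcome, as a careful person would: the job done as asked, in the order asked, and still so for the second after the job is handed in, with the robot touching nothing.
It also fails if it takes over 43 s, if anything falls off the work surface, if the arm or the gripper's body presses on something with over 40 N, if the wrist force passes 120 N, or if a joint passes its speed limit or range.

### The arm

A 6-joint arm with a two-finger parallel gripper is mounted at the origin on a cart in front of the work surface, level with it; the furniture and walls round the work are solid. World frame = base frame: x ahead of the robot, y to its left, z up, the work surface at z = 0. Lengths are in m, angles in degrees, forces in N, time in s.
With the tool pointing down it reaches from about 0.35 to 0.975 m from the base axis. Payload 4.9 kg.
Tool frame: the origin (TCP) lies at the very end of the fingers, on their centre line; the grasp point (between the pads) lies 19 mm behind it; z points along the fingers, y is the line along which they close (so a half turn about z gives the same grasp; the last joint's range is limited). The gripper opens to 85 mm and grips with 20 to 120 N. Pads are 22 mm wide; open, the fingers measure 114 mm over their backs; the gripper's body (76 mm by 85 mm) begins 54 mm behind the grasp point. The pads swing forward as they close: fully open they stand 13 mm farther back than shut.
Start: joints at [60.619, 3.019, 92.412, -0, 84.569, -6.818], TCP at [0.24, 0.577, 0.231] pointing down, gripper open.
Joint ranges: [-172.51, 172.51], [-57.92, 126.97], [3.15, 148.05], [-58.71, 238.71], [5.1, 150.11], [-179.66, 179.66]. Speed limits (degrees/s): [147.25, 147.25, 180, 180, 180, 180].

### API

Orientations are given as [roll, pitch, yaw] about the fixed x, y, z axes, in that order (R = Rz(yaw) Ry(pitch) Rx(roll)).
In Python, from rig import status, eyes, job gives the robot as it stands.
- The arm moves only by the tool servo_tool, never from a script. Its argument "targets" is a list that holds one entry, the list of rows, each a list of 4 numbers: the shift along the tool's x, y, z in m, then the turn about the tool's z in degrees. A call has 1 to 10 rows; each row is the pose to reach, as a shift and turn from the pose commanded when the call began, along the tool's axes at that moment; what a row does not reach only later rows make up. A row lasts 1/10 s, in which the tool goes at most 50 mm and 8.59 degrees, less where a joint would pass 70% of its speed; a pose out of reach is approached as far as the arm can. A call with a gripper value outside its range is refused whole. "hand" is the finger opening in m, from 0 to 0.0854, set as the call begins (left out, the last holds). The fingers move at their own pace and stop on an object; "grip_force" is the grip in N (left out, the last holds). Time passes only in rows, so rows that repeat a pose let the fingers close. It gives the time, the measured TCP pose, the force, the opening and the grip force at its end, in the units of the state.
- status.state(): the state, without advancing time (a new reading comes with each control period).
- eyes.read_camera(name): name is "side" or "top"; returns the picture (420x560x3 uint8, blue, green, red); there is no depth.
- eyes.camera_model(name): a dict with "camera_matrix" (3x3 intrinsics, pixels), "rvec" (rotation vector, rad) and "tvec" (3), from world to camera coordinates, as OpenCV has them. Camera axes: x right, y down, z forward; pixel columns grow to the right and rows downward; lengths in m; the calibration is good to about 2 mm. A picture is of the moment at which its call begins. camera_model takes no time and is no camera call.
- job.close_job(): hands the job in; it is judged then, once.
The state is a dict: "time": time; "joints": joint angles; "dq": joint speeds; "joint_efforts": joint torques, N m; "eef_pos": TCP position; "ee_rot": TCP orientation; "contact_force": force on the tool from outside, world axes, zero at the start; "torque": the same for the moment, N m; "gripper_width": opening from 0.0 (shut) to 1.0 (fully open); "finger_force": force on a finger pad.
Only numpy, scipy, OpenCV 4.12 (cv2) and the standard library are available. Lean on these libraries where they do the work, as an engineer would, in place of code of your own. Each camera call takes 0.05 s, during which the arm holds its last target. There are 200 camera calls.

## Working session

There is one attempt and no reset: what is moved stays moved. The work goes in short steps, Python scripts to look and compute and a tool call to move; the robot and the scene stay as the last step left them, time stands still between calls to the robot, and variables do not carry over. Pictures are saved under pics/ and viewed, at most 10 in all, crops included, and the job is handed in when it is done.

Besides the shell and the picture viewer there is one more tool, called as name(argument=value, ...) on one line, values as JSON. servo_tool: Moves the arm, as the interface text tells. Its arguments: {"type":"object","properties":{"targets":{"type":"array","items":{"type":"array","items":{"type":"array","items":{"type":"number"}}}},"hand":{"type":"number"},"grip_force":{"type":"number"}},"required":["targets"]}

```bash
mkdir -p pics; python3 - <<'E'
from rig import status, eyes
import cv2
for n in ("top","side"):
    cv2.imwrite(f"pics/{n}0.png",eyes.read_camera(n))
    m=eyes.camera_model(n);print(n,m)
s=status.state();print(s)
E
```

```text
top {'camera_matrix': array([[477.01479851,   0.        , 280.39983185],
       [  0.        , 477.01479851, 209.51303872],
       [  0.        ,   0.        ,   1.        ]]), 'rvec': array([ 2.1187599 , -2.11838255,  0.21146237]), 'tvec': array([0.06054847, 0.51677487, 1.81352201])}
side {'camera_matrix': array([[474.59058412,   0.        , 278.24228564],
       [  0.        , 474.59058412, 201.56707824],
       [  0.        ,   0.        ,   1.        ]]), 'rvec': array([ 2.1173489 , -0.29752745,  0.17507502]), 'tvec': array([-0.4957599 ,  0.1551069 ,  1.24520392])}
{'time': 0.1, 'joints': array([ 6.06196180e+01,  3.05313063e+00,  9.24853979e+01,  4.78561071e-04,
        8.45695005e+01, -6.81872279e+00]), 'dq': array([-0.01082591, -0.05782679, -0.15804508, -0.02322947, -0.03245781,
       -0.06752413]), 'joint_efforts': array([ 5.59727996e-04, -3.94904995e+01, -3.71362853e+01, -1.07682326e-04,
        3.92621267e-03,  6.49305122e-06]), 'eef_pos': array([0.23951686, 0.57666091, 0.23017748]), 'ee_rot': array([-1.79892792e+02, -1.32990753e-02,  1.57438283e+02]), 'contact_force': array([-0.45429576,  1.71707596,  0.2471673 ]), 'torque': array([-0.00916674, -0.0501862 , -0.06775192]), 'finger_force': 0.0, 'gripper_width': 0.9967960958560211}
```

View pics/top0.png

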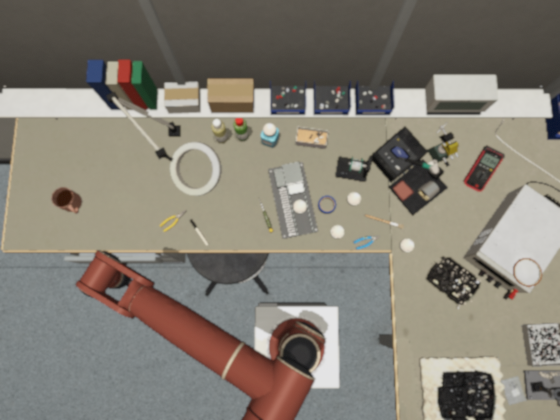

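View pics/side0.png

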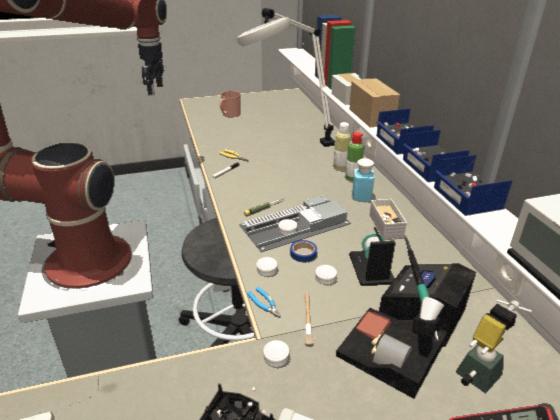

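The top view shows the keeper around (293,200), with the leftmost tin in its lane at (300,206). The other white tins are at (337,232), (354,199) and (407,245). Next I'll enlarge the keeper.

```bash
python3 - <<'E'
import cv2
t=cv2.imread("pics/top0.png");s=cv2.imread("pics/side0.png")
cv2.imwrite("pics/tc.png",cv2.resize(t[155:245,250:340],(600,600),interpolation=cv2.INTER_CUBIC))
cv2.imwrite("pics/sc.png",cv2.resize(s[185:260,230:360],(780,450),interpolation=cv2.INTER_CUBIC))
E
```

```text
(no output)
```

View pics/tc.png

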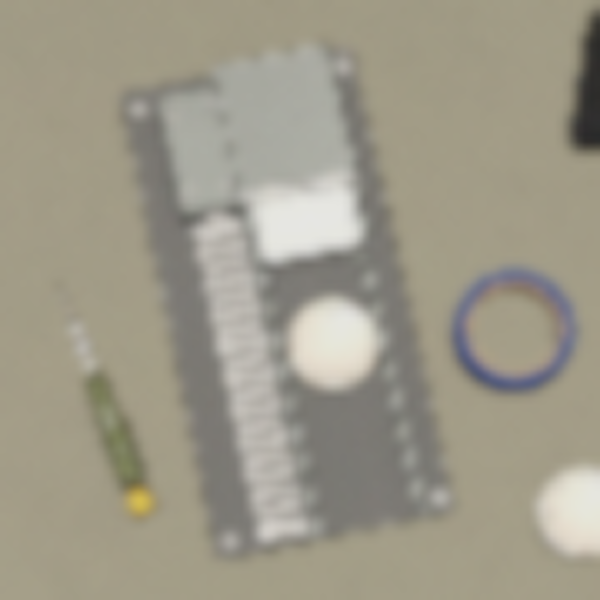

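View pics/sc.png

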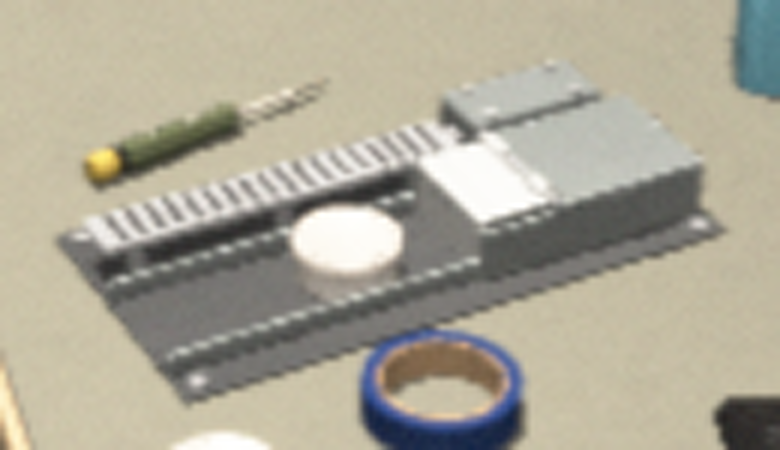

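The crops show these features:
- **Bar:** in the top crop it runs from (284,537) to (218,218).
- **Tin:** the lid is centred at (333,342) in the top crop and (347,240) in the side crop.
- **Flap:** the white flap's front edge runs from (262,262) to (362,243) in the top crop.

Next I'll fit the keeper pose from these points.

```bash
cat > h.py <<'E'
import numpy as np, cv2
from rig import eyes
def ray(n,px,z):
    m=eyes.camera_model(n);K=m["camera_matrix"];R=cv2.Rodrigues(m["rvec"])[0];t=np.asarray(m["tvec"]).ravel()
    d=R.T@np.linalg.solve(K,[px[0],px[1],1]);c=-R.T@t
    return (c+d*(z-c[2])/d[2])[:2]
def crop(n,p): 
    s,o=(600/90,(250,155)) if n=="top" else (6,(230,185))
    return (np.array(p)+.5)/s-.5+o
def fit(A,B):
    a=A.mean(0);b=B.mean(0);U,S,V=np.linalg.svd((A-a).T@(B-b))
    R=V.T@np.diag([1,np.linalg.det(V.T@U.T)])@U.T
    return R,b-R@a
E
python3 - <<'E'
from h import *
P=[("top",(260,543),-162,66,28),("top",(308,530),-162,38,28),("top",(193,222),32,66,28),("top",(241,213),32,38,28),
("top",(262,263),1,30,34),("top",(362,244),1,-30,34),("top",(415,495),-165,-31.5,13.5),
("side",(83,220),-162,66,28),("side",(103,248),-162,38,28),("side",(467,138),32,38,28),("side",(430,122),32,66,28),
("side",(422,158),1,30,34),("side",(483,222),1,-30,34),("side",(170,357),-165,-31.5,13.5),("side",(112,285),-165,31.5,13.5)]
A=np.array([p[2:4] for p in P])/1e3;B=np.array([ray(p[0],crop(p[0],p[1]),p[4]/1e3) for p in P])
n=np.array([p[0] for p in P])
for sel in (n=="top",n=="side",n!=""):
    R,t=fit(A[sel],B[sel]);print(t,np.degrees(np.arctan2(R[1,0],R[0,0])));print(np.round(((B[sel]-t)@R-A[sel])*1e3,1).tolist())
for v,c in (("top",(333,342)),("side",(347,240))):
    w=ray(v,crop(v,c),.025);print(v,"tin",w,(w-t)@R*1e3)
for c in ((125,97),(353,47),(455,510),(215,557)): print("plate",(ray("top",crop("top",c),.003)-t)@R*1e3)
for c in ((188,403),(57,240),(724,230)): print("plate s",(ray("side",crop("side",c),.003)-t)@R*1e3)
# stand-off of bystanders
for nme,c in (("drvtip",(62,285)),("drvend",(138,505)),("tape",(515,330))): print(nme,(ray("top",crop("top",c),.01)-t)@R*1e3)
E
```

```text
[ 0.59110284 -0.0025154 ] 12.039449252300267
[[-3.2, 1.0], [-1.6, -0.2], [0.7, -0.8], [0.2, -2.1], [-2.9, 0.5], [-3.9, -0.3], [10.7, 1.8]]
[ 0.59392353 -0.00077284] 12.220318530677691
[[-0.5, 0.0], [-2.0, 2.7], [4.9, 4.1], [-3.8, -2.6], [2.0, -0.8], [-0.6, -1.6], [-0.3, -0.6], [0.3, -1.2]]
[ 0.592605   -0.00162139] 12.115682323482316
[[-4.8, 0.7], [-3.2, -0.5], [-0.8, -1.4], [-1.4, -2.7], [-4.5, -0.0], [-5.6, -0.8], [9.0, 1.4], [0.8, 0.3], [-0.6, 2.9], [6.3, 4.8], [-2.5, -2.0], [3.4, -0.2], [0.9, -1.1], [1.2, -0.4], [1.8, -1.0]]
top tin [ 0.53672846 -0.015351  ] [-57.5135918   -1.69608748]
side tin [ 0.53861972 -0.01621034] [-55.84482766  -2.93322777]
plate [122.92047937  87.59658593]
plate [124.78037491 -55.84057647]
plate [-168.37925769  -52.46567525]
plate [-165.98505976   93.44467215]
plate s [-165.66563858  -53.64429047]
plate s [-164.99948175   89.90910184]
plate s [127.80600435 -54.27967059]
drvtip [ 13.8481011  149.06179542]
drvend [-126.88690823  131.87057423]
tape [ -70.33078274 -111.53671776]
```

servo_tool(targets=[[[-0.015,-0.015,0,-1],[-0.045,-0.045,0,-4],[-0.08,-0.08,0,-7],[-0.115,-0.115,0,-10],[-0.15,-0.15,0.01,-13],[-0.185,-0.185,0.02,-16],[-0.22,-0.22,0.03,-19],[-0.25,-0.25,0.04,-22],[-0.28,-0.28,0.05,-25],[-0.31,-0.31,0.05,-27.4]]], hand=0.038)

```text
time: 1.1
eef_pos: [0.4062, 0.1699, 0.1792]
ee_rot: [-180.0, -0.2, -175.1]
contact_force: [0.4, 0.9, -0.9]
gripper_width: 0.448
finger_force: 0.0
```

servo_tool(targets=[[[-0.02,-0.02,0,-2],[-0.04,-0.04,0,-4],[-0.06,-0.06,0,-6],[-0.07,-0.07,0,-7.3],[-0.07,-0.07,0,-7.3],[-0.07,-0.07,0,-7.3]]])

```text
time: 1.7
eef_pos: [0.4822, 0.1082, 0.1808]
ee_rot: [180.0, -0.1, -167.9]
contact_force: [-0.7, 0.1, 0.5]
gripper_width: 0.447
finger_force: 0.0
```

```bash
cat >> h.py <<'E'
from rig import status
O=np.array([.591,-.0015]);YAW=12.1
def rep():
    s=status.state();p=s["eef_pos"];c,q=np.cos(np.radians(YAW)),np.sin(np.radians(YAW));d=p[:2]-O
    print(round(s["time"],2),"keeper",np.round([1e3*(c*d[0]+q*d[1]),1e3*(-q*d[0]+c*d[1]),1e3*p[2]],1),"rot",np.round(s["ee_rot"],1),"F",np.round(s["contact_force"],1),"w",round(s["gripper_width"]*85.4,1),"world",np.round(p,4))
E
python3 -c "from h import *;rep()"
```

```text
1.7 keeper [-83.4 130.1 180.8] rot [ 1.800e+02 -1.000e-01 -1.679e+02] F [-0.7  0.1  0.5] w 38.1 world [0.4822 0.1082 0.1808]
```

servo_tool(targets=[[[0.01,-0.03,0.01,0],[0.02,-0.06,0.03,0],[0.029,-0.09,0.05,0],[0.029,-0.106,0.08,0],[0.029,-0.106,0.11,0],[0.029,-0.106,0.12,0],[0.029,-0.106,0.12,0],[0.029,-0.106,0.12,0]]])

```text
time: 2.5
eef_pos: [0.4773, -0.001, 0.0625]
ee_rot: [-180.0, 0.1, -167.8]
contact_force: [0.0, 0.1, 0.1]
gripper_width: 0.443
finger_force: 0.0
```

```bash
python3 - <<'E'
from h import *
rep()
s=eyes.read_camera("side")
a=cv2.resize(s[160:270,220:360],(763,600),interpolation=cv2.INTER_CUBIC)
cv2.imwrite("pics/s1.png",a)
E
```

```text
2.5 keeper [-111.1   24.3   62.5] rot [-1.800e+02  1.000e-01 -1.678e+02] F [0.  0.1 0.1] w 37.9 world [ 0.4773 -0.001   0.0625]
```

View pics/s1.png

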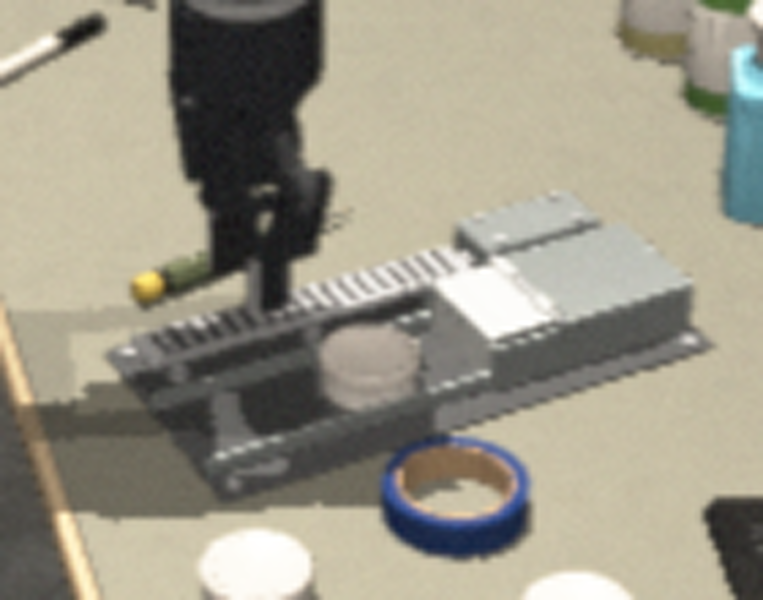

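The lane fingertip shows near (272,308) in this crop, above the lane and behind the tin at (367,365). I'll check it against the projected position.

```bash
python3 - <<'E'
from h import *
m=eyes.camera_model("side")
c,q=np.cos(np.radians(YAW)),np.sin(np.radians(YAW))
def pr(k):
    w=[O[0]+c*k[0]-q*k[1],O[1]+q*k[0]+c*k[1],k[2]]
    p=cv2.projectPoints(np.array([w]),m["rvec"],m["tvec"],m["camera_matrix"],None)[0].ravel()
    return np.round((p-[220,160]+.5)*[763/140,600/110]-.5)
for n,k in {"lane tip c":(-.111,-.002,.0625),"tip nearR":(-.1,-.009,.0625),"tip nearL":(-.122,-.009,.0625),"lane tip+6":(-.111,-.009,.0685),"bar tip":(-.111,.05,.0625),"bar fr38":(-.162,.038,.028),"bar fr66":(-.162,.066,.028),"bar bk38":(.032,.038,.028),"flapR":(.001,-.03,.034),"flapL":(.001,.03,.034),"rail R":(-.165,-.0315,.0135),"tin":(-.056,-.002,.025)}.items(): print(n,pr(k))
E
```

```text
lane tip c [272. 322.]
tip nearR [297. 323.]
tip nearL [259. 335.]
lane tip+6 [278. 319.]
bar tip [226. 272.]
bar fr38 [148. 365.]
bar fr66 [126. 337.]
bar bk38 [470. 269.]
flapR [488. 338.]
flapL [429. 282.]
rail R [203. 461.]
tin [365. 354.]
```

servo_tool(targets=[[[0,0,0.012,0],[0,0,0.025,0],[0,0,0.035,0],[0,0,0.042,0],[0,0,0.045,0],[0,0,0.048,0],[0,0,0.05,0],[0,0,0.05,0],[0,0,0.05,0]]])

```text
time: 3.45
eef_pos: [0.4765, -0.0015, 0.0113]
ee_rot: [180.0, -0.0, -167.9]
contact_force: [-2.4, 1.9, 4.8]
gripper_width: 0.445
finger_force: 2.5
```

```bash
python3 -c "from h import *;rep()"
```

```text
3.45 keeper [-111.9   24.    11.3] rot [ 180.    -0.  -167.9] F [-2.4  1.9  4.8] w 38.0 world [ 0.4765 -0.0015  0.0113]
```

servo_tool(targets=[[[0,0,0.002,0],[0,0,0.004,0],[0,0,0.006,0],[0,0,0.007,0],[0,0,0.007,0],[0,0,0.007,0],[0,0,0.007,0]]])

```text
time: 4.15
eef_pos: [0.4767, -0.0014, 0.008]
ee_rot: [179.9, -0.2, -167.8]
contact_force: [-15.6, 2.2, 31.9]
gripper_width: 0.445
finger_force: 16.3
```

servo_tool(targets=[[[0,0,0.001,0],[0,0,0.002,0],[0,0,0.002,0],[0,0,0.002,0]]])

```text
time: 4.55
eef_pos: [0.4768, -0.0014, 0.0076]
ee_rot: [179.9, -0.3, -167.8]
contact_force: [-22.0, 2.4, 45.7]
gripper_width: 0.446
finger_force: 22.8
```

```bash
python3 - <<'E'
from h import *
rep()
s=eyes.read_camera("side")
cv2.imwrite("pics/s2.png",cv2.resize(s[160:270,220:360],(763,600),interpolation=cv2.INTER_CUBIC))
rep()
E
```

```text
4.55 keeper [-111.6   24.     7.6] rot [ 179.9   -0.3 -167.8] F [-22.    2.4  45.7] w 38.1 world [ 0.4768 -0.0014  0.0076]
4.6 keeper [-111.6   24.     7.6] rot [ 179.9   -0.3 -167.8] F [-22.5   2.2  45.8] w 38.1 world [ 0.4768 -0.0014  0.0076]
```

View pics/s2.png

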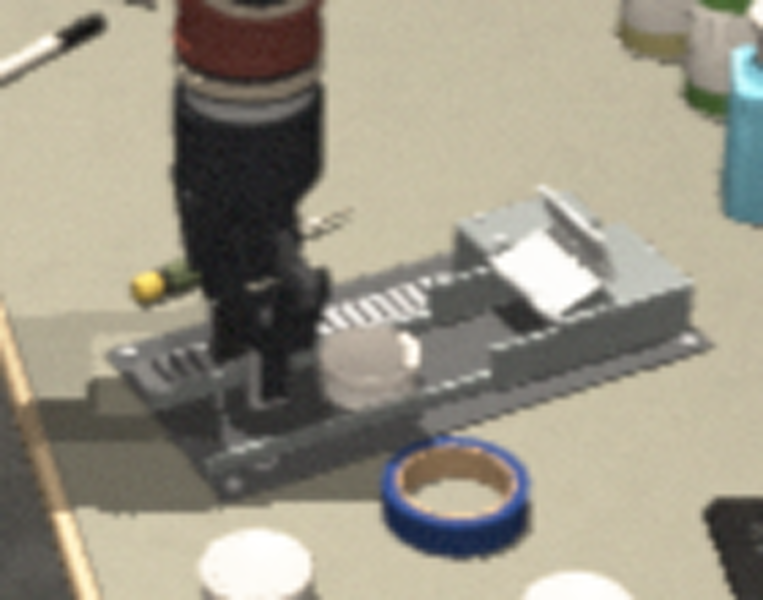

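The flap is flipped up at (550,250), and the finger stands behind the tin at (268,400). The force is too high because the bar is against its stop, so I'll ease up about 7 mm.

servo_tool(targets=[[[0,0,-0.002,0],[0,0,-0.004,0],[0,0,-0.006,0],[0,0,-0.007,0],[0,0,-0.007,0],[0,0,-0.007,0]]])

```text
time: 5.2
eef_pos: [0.4765, -0.0015, 0.0095]
ee_rot: [180.0, -0.0, -167.9]
contact_force: [-1.9, 1.8, 5.0]
gripper_width: 0.443
finger_force: 2.6
```

```bash
python3 -c "from h import *;rep()"
```

```text
5.2 keeper [-112.    24.     9.5] rot [ 180.    -0.  -167.9] F [-1.9  1.8  5. ] w 37.9 world [ 0.4765 -0.0015  0.0095]
```

servo_tool(targets=[[[-0.001,0,0.0003,0],[-0.003,0,0.0005,0],[-0.006,0,0.0005,0],[-0.009,0,0.0005,0],[-0.012,0,0.0005,0],[-0.015,0,0.0005,0],[-0.018,0,0.0005,0],[-0.021,0,0.0005,0],[-0.024,0,0.0005,0],[-0.027,0,0.0005,0]]])

```text
time: 6.2
eef_pos: [0.5021, 0.0037, 0.0086]
ee_rot: [180.0, -0.2, -167.8]
contact_force: [-4.6, -1.8, 7.4]
gripper_width: 0.445
finger_force: 3.5
```

servo_tool(targets=[[[-0.003,0,0,0],[-0.006,0,0,0],[-0.009,0,0,0],[-0.012,0,0,0],[-0.015,0,0,0],[-0.018,0,0,0],[-0.021,0,0,0],[-0.024,0,0,0],[-0.027,0,0,0],[-0.03,0,0,0]]])

```text
time: 7.2
eef_pos: [0.5314, 0.01, 0.0087]
ee_rot: [-180.0, -0.2, -167.8]
contact_force: [-4.3, -2.1, 7.1]
gripper_width: 0.446
finger_force: 3.6
```

```bash
python3 - <<'E'
from h import *
rep()
s=eyes.read_camera("side")
cv2.imwrite("pics/s3.png",cv2.resize(s[160:270,220:360],(763,600),interpolation=cv2.INTER_CUBIC))
E
```

```text
7.2 keeper [-55.9  23.7   8.7] rot [-180.    -0.2 -167.8] F [-4.3 -2.1  7.1] w 38.1 world [0.5314 0.01   0.0087]
```

View pics/s3.png

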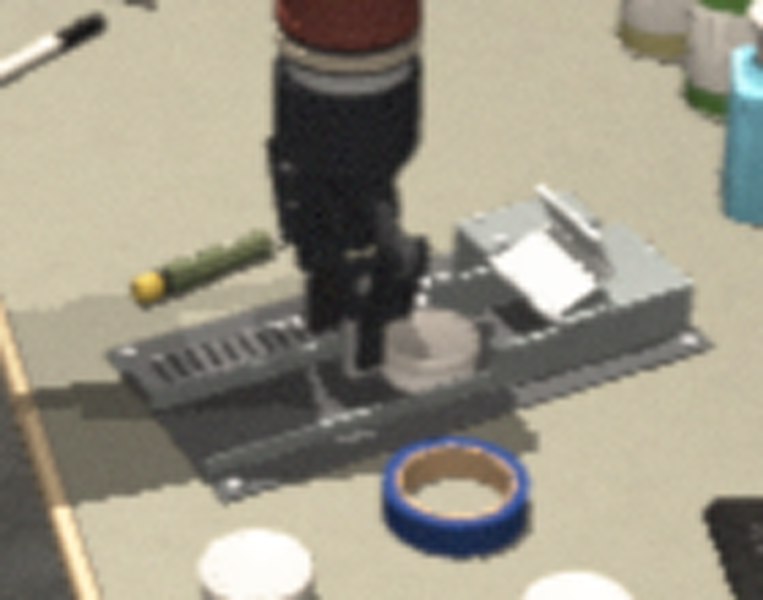

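The tin has been pushed to (432,350). It's upright with the finger right behind it, and the flap is still up at (550,260). I'll keep pushing.

servo_tool(targets=[[[-0.003,0,0,0],[-0.006,0,0,0],[-0.009,0,0,0],[-0.012,0,0,0],[-0.015,0,0,0],[-0.018,0,0,0],[-0.021,0,0,0],[-0.024,0,0,0],[-0.027,0,0,0],[-0.03,0,0,0]]])

```text
time: 8.25
eef_pos: [0.5607, 0.0163, 0.0087]
ee_rot: [-180.0, -0.2, -167.8]
contact_force: [-4.4, -1.6, 7.5]
gripper_width: 0.447
finger_force: 3.7
```

servo_tool(targets=[[[-0.003,0,0,0],[-0.006,0,0,0],[-0.009,0,0,0],[-0.012,0,0,0],[-0.015,0,0,0],[-0.018,0,0,0],[-0.021,0,0,0],[-0.024,0,0,0],[-0.027,0,0,0],[-0.03,0,0,0]]])

```text
time: 9.25
eef_pos: [0.5901, 0.0226, 0.0087]
ee_rot: [180.0, -0.2, -167.8]
contact_force: [-5.1, -1.8, 7.0]
gripper_width: 0.449
finger_force: 3.6
```

```bash
python3 - <<'E'
from h import *
rep()
s=eyes.read_camera("side")
cv2.imwrite("pics/s4.png",cv2.resize(s[160:270,220:360],(763,600),interpolation=cv2.INTER_CUBIC))
E
```

```text
9.25 keeper [ 4.1 23.8  8.7] rot [ 180.    -0.2 -167.8] F [-5.1 -1.8  7. ] w 38.3 world [0.5901 0.0226 0.0087]
```

View pics/s4.png

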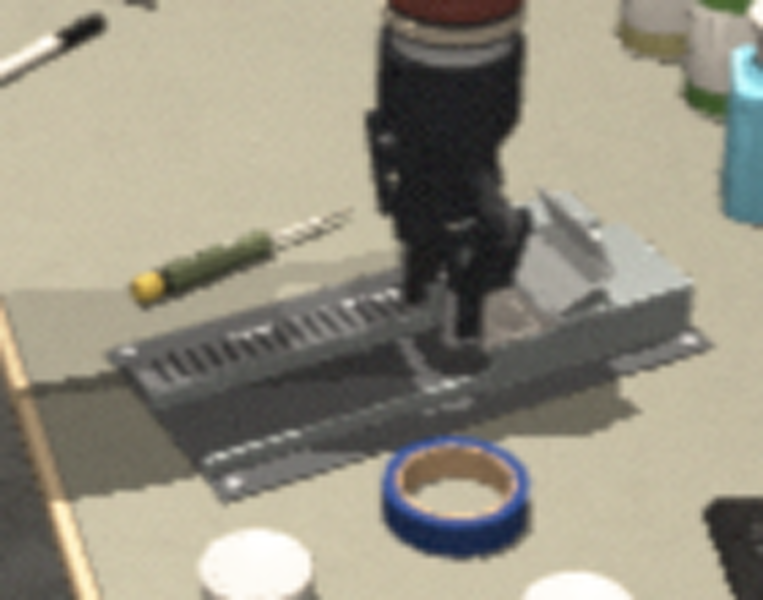

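The finger is in the mouth at (465,350), and the tin's lid is partly under the flap and roof at (510,315). Measured from the finger, the tin is at about x = 43 mm. I'll push 4 mm more for margin, then draw back with the bar still held down.

servo_tool(targets=[[[-0.002,0,0,0],[-0.004,0,0,0],[-0.004,0,0,0],[-0.003,0,0,0],[0,0,0,0],[0.004,0,0,0],[0.009,0,0,0],[0.014,0,0,0],[0.019,0,0,0],[0.024,0,0,0]]])

```text
time: 10.3
eef_pos: [0.5702, 0.0177, 0.0106]
ee_rot: [-179.9, 0.4, -167.9]
contact_force: [4.3, 1.2, 5.1]
gripper_width: 0.442
finger_force: 2.5
```

servo_tool(targets=[[[0.005,0,0,0],[0.011,0,0,0],[0.017,0,0,0],[0.023,0,0,0],[0.029,0,0,0],[0.035,0,0,0],[0.041,0,0,0],[0.047,0,0,0],[0.053,0,0,0],[0.057,0,0,0]]])

```text
time: 11.3
eef_pos: [0.5142, 0.0056, 0.0104]
ee_rot: [-179.9, 0.3, -167.9]
contact_force: [3.6, -0.2, 4.8]
gripper_width: 0.444
finger_force: 2.5
```

```bash
python3 - <<'E'
from h import *
rep()
s=eyes.read_camera("side")
cv2.imwrite("pics/s5.png",cv2.resize(s[160:270,220:360],(763,600),interpolation=cv2.INTER_CUBIC))
E
```

```text
11.3 keeper [-73.6  23.1  10.4] rot [-179.9    0.3 -167.9] F [ 3.6 -0.2  4.8] w 37.9 world [0.5142 0.0056 0.0104]
```

View pics/s5.png

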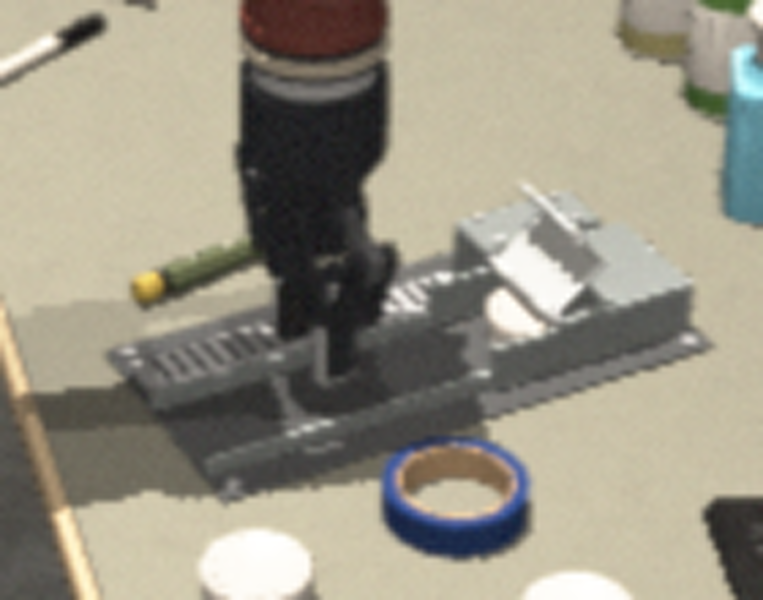

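The tin's lid edge at (483,305) puts its centre near x = 44 mm, inside the box. The fingers are well clear of the flap, so I'll let the bar up slowly.

servo_tool(targets=[[[0,0,-0.002,0],[0,0,-0.004,0],[0,0,-0.006,0],[0,0,-0.008,0],[0,0,-0.01,0],[0,0,-0.012,0],[0,0,-0.014,0],[0,0,-0.016,0],[0,0,-0.018,0],[0,0,-0.02,0]]])

```text
time: 12.35
eef_pos: [0.51, 0.0062, 0.0276]
ee_rot: [179.9, -0.2, -167.8]
contact_force: [-0.2, 0.3, 0.2]
gripper_width: 0.442
finger_force: 0.0
```

servo_tool(targets=[[[0,0,-0.004,0],[0,0,-0.01,0],[0.01,0,-0.025,0],[0.02,0,-0.045,0],[0.03,0,-0.07,0],[0.03,0.02,-0.1,0],[0.03,0.05,-0.13,0],[0.03,0.09,-0.16,0],[0.03,0.13,-0.18,0],[0.03,0.16,-0.19,0]]])

```text
time: 13.35
eef_pos: [0.4487, 0.1579, 0.2215]
ee_rot: [180.0, 0.2, -167.8]
contact_force: [0.7, 0.2, -0.1]
gripper_width: 0.448
finger_force: 0.0
```

servo_tool(targets=[[[0,0.03,0,0],[0,0.05,0,0],[0,0.06,0,0],[0,0.06,0,0],[0,0.06,0,0]]])

```text
time: 13.85
eef_pos: [0.4362, 0.2141, 0.2185]
ee_rot: [-180.0, -0.1, -167.9]
contact_force: [-0.5, 0.1, -0.1]
gripper_width: 0.449
finger_force: 0.0
```

```bash
python3 - <<'E'
from h import *
rep()
s=eyes.read_camera("side")
t=eyes.read_camera("top")
a=cv2.resize(s[160:320,220:360],(525,600),interpolation=cv2.INTER_CUBIC)
b=cv2.resize(t[150:260,230:270+20],(270,495),interpolation=cv2.INTER_CUBIC)
b=cv2.resize(t[155:245,260:330],(270,347),interpolation=cv2.INTER_CUBIC)
b=cv2.copyMakeBorder(b,0,253,0,0,cv2.BORDER_CONSTANT)
cv2.imwrite("pics/s6.png",np.hstack([a,b]))
E
```

```text
13.85 keeper [-106.2  243.3  218.5] rot [-1.800e+02 -1.000e-01 -1.679e+02] F [-0.5  0.1 -0.1] w 38.3 world [0.4362 0.2141 0.2185]
```

View pics/s6.png

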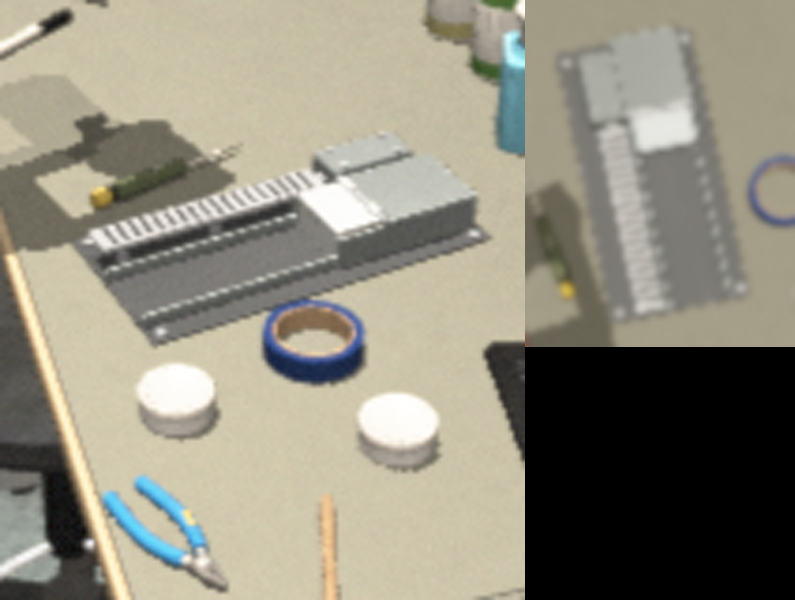

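The flap is shut at (345,205), the bar is back up, the lane is empty and the bystanders haven't moved. I'm handing the job in.

```bash
python3 -c "from rig import job;print(job.close_job())"
```

```text
the job is handed in; nothing more can be done
None
```

The flux tin is in the keeper behind the shut flap, the bar is back up, nothing else on the bench moved, and the job was handed in at about 14 s; the one slip was briefly pressing the bar against its stop, at about 51 N on the wrist with a fingertip.

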